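# Nip a mounted watercolour in the cold roller laminator

## Robot

A 6-joint arm with a two-finger parallel gripper is mounted at the origin on the work surface. World frame = base frame: x ahead of the robot, y to its left, z up, the work surface at z = 0. Lengths are in mm, angles in rad, forces in N, time in s.
With the tool pointing down it reaches from about 350 to 975 mm from the base axis. Payload 7.1 kg.
Tool frame: the origin (TCP) lies on the front face of the gripper's body, between the roots of the fingers; the fingertips stand 80 mm ahead of it and the grasp point (between the pads) lies 61 mm ahead of it; z points along the fingers, y is the line along which they close (so a half turn about z gives the same grasp; the last joint's range is limited). The gripper opens to 88 mm and grips with 3 to 60 N. Pads are 20 mm wide; open, the fingers measure 115 mm over their backs; the gripper's body (75 mm by 178 mm) begins 61 mm behind the grasp point.
Start: joints at [-1.249, 0.423, 1.63, -0, 1.089, -0.019], TCP at [208.918, -589.032, 302.675] pointing down, gripper open.
Joint ranges: [-3, 3], [-0.9, 2.11], [0.09, 2.58], [-1.31, 4.45], [0.11, 2.69], [-2.54, 2.54]. Speed limits (rad/s): [2.39, 2.39, 3.01, 3.14, 3.14, 3.14].

## Interface

Orientations are given as a rotation vector (axis times angle).
In Python, from workcell import readout, vision, close_job gives the robot as it stands.
- The arm moves only by the tool servo_tool, never from a script. Its argument "plan" is a list that holds one entry, the list of rows, each a list of 7 numbers: the gripper command: -1 is fully open, 1 is shut, values between are in proportion, then the shift along the world's x, y, z in units of 40 mm (1.0 is 40 mm), then the turn, a rotation vector about the world's x, y, z in units of 5 degrees (1.0 is 5 degrees). A call has 1 to 5 rows; each row shifts and turns the commanded pose from where the row before left it; what a row does not reach is not made up. A row lasts 1/12 s, in which the tool goes at most 41.7 mm and 7.16 degrees, less where a joint would pass 70% of its speed; a pose out of reach is approached as far as the arm can. A call is refused whole if a number of a shift passes 1 or a number of a turn 1, either way. A call with a gripper value outside its range is refused whole. The fingers move at their own pace and stop on an object; the grip force is fixed at half the most. Time passes only in rows, so rows that do not move let the fingers close. It gives the time, the measured TCP pose, the force, the opening and the grip force at its end, in the units of the state.
- readout.get_obs(): the state, without advancing time (a new reading comes with each control period).
- vision.get_image(name): name is "scene" or "top" or "wrist"; returns the picture (420x560x3 uint8, red, green, blue); there is no depth.
- vision.camera_params(name): a dict with "fx", "fy", "cx", "cy" (pixels), "rvec" (rotation vector, rad) and "tvec" (3), from world to camera coordinates, as OpenCV has them; the wrist camera has in their place "hand_eye" (4x4, takes a point from camera to tool coordinates, whose origin is the TCP and whose axes are the flange's). Camera axes: x right, y down, z forward; pixel columns grow to the right and rows downward; lengths in mm; the calibration is good to about 2 mm. A picture is of the moment at which its call begins: read the wrist's pose just before it. camera_params takes no time and is no camera call.
- close_job(): hands the job in; it is judged then, once.
The state is a dict: "t": time; "qpos": joint angles; "qvel": joint speeds; "joint_torque": joint torques, N m; "ee_pos": TCP position; "orientation": TCP orientation; "ft_force": force on the tool from outside, world axes, zero at the start; "moment": the same for the moment, N m; "width": finger opening in mm; "grasp_force": force on a finger pad.
Only numpy, scipy, OpenCV 4.12 (cv2) and the standard library are available. Lean on these libraries where they do the work, as an engineer would, in place of code of your own. Each camera call takes 0.05 s, during which the arm holds its last target. There are 200 camera calls.

## Task

Get the small mounted watercolour ready to be wound through the cold roller laminator. With the fingertips, push the panel along the feed table, without lifting it, until its front edge is about 2 cm past the centre line of the raised upper roller and square to it; then push the orange-knobbed nip lever away from the operator, past its first detent, fully home to the second stop, so that the roller holds the panel, and move clear. Do not wind the crank, and leave the other things on the table where they are.

Things in the scene. Friction and masses are not known exactly. Their poses are not given: they have to be found in the camera images.
- laminator: Desktop cold roller laminator, white, blue-striped cheeks; fixed, but its place and yaw vary. Origin on the table top, under the rollers' nip line, midway between the cheeks; x = feed direction (away from the operator), y = to the left cheek, z up. Cheeks: x -80 to 60 mm, |y| 133 to 183 mm, top at z 125 mm. Tie bar with two black knobs across them at x 23 to 49 mm, z 102 to 147 mm.
- nip_line (a point): Middle of the nip line at feed-table height, 60 mm above the table top, right above the laminator's origin, same axes. The flat white feed table: x -228 to -23 mm, 262 mm wide, edge guides 4 mm high with inner faces at y = +-130 mm. Lower rubber roller (35 mm diameter) between it and the exit table (x 23 to 128 mm), all level with it.
- press_roller: Upper black rubber roller, 35 mm diameter, 258 mm long along the laminator's y; origin mid-axis, over the nip line; it sinks evenly with the lever. Its underside is 20.6 mm above the feed table when raised, 14.4 mm at the first detent (clear of the 9 mm panel), and would be 8.6 mm at the second stop, so it then presses on a panel lying under it, and blocks one from entering.
- nip_lever (a joint): Nip lever on the left cheek, rad, about the laminator's y axis: 0 = roller raised, leaning 0.5 rad to the operator (-x); 0.52 = upright, first detent; 1.0 = second stop (hard end), leaning 0.5 rad away. A detent holds it at each; leaving a notch takes up to 8 N at the knob or on the rod; between them it snaps into the nearer one (beyond about 0.8, home to 1.0).
- lever_pivot (a point): Pivot point of the nip lever, inside the left cheek: at x = -30, y = 158, z = 100 mm of the laminator.
- lever_knob (a point): Centre of the lever's orange ball knob (26 mm diameter), 120 mm from the pivot on a steel rod 11 mm in diameter; the rod leaves the cheek's top at z = 125 mm. Knob centre height 205 mm at both ends of the travel, 220 mm upright.
- crank (a joint): Winding crank on the right cheek, which turns the lower roller, rad; 0 at the start; stiff (0.6 Nm). To be left alone.
- panel: The work: A6 watercolour with a green tape border on a wood-coloured MDF panel, 105 mm (x) by 148 mm (y) by 9 mm thick, about 0.1 kg, loose, lying on the feed table in front of the rollers, a little off centre and skewed. Origin at the centre of its underside; x towards its front edge (the one facing the rollers), z up.
- panel_front (a point): Middle of the panel's front edge (nearest the rollers), at half thickness; 52.5 mm from the panel's centre.
- panel_rear (a point): Middle of the panel's rear edge (nearest the operator), at half thickness; 52.5 mm from the panel's centre.
- tape_roll: Green tape roll, 96 mm diameter, 24 mm high, lying on the table left of the feed table; origin at the centre of its underside. Leave alone.
- spare_panels: Stack of three panels like the work, 27 mm high, on the table right of the feed table; origin at the centre of its underside. Leave alone.
- water_jar: Open glass jar, 70 mm diameter, 95 mm high, on the table left of the laminator; origin at the centre of its underside. Leave alone.
- brush_a: Flat wash brush with a red handle, 220 mm long, 20 mm thick, on the table left of the tape roll and the laminator; origin under its middle. Leave alone.
- flower_palette: White flower-shaped ceramic palette, 160 mm across, 20 mm high, at the left; origin at the centre of its underside. Leave alone.
- pencil_pot: Blue pot with pencils, 76 mm diameter, 160 mm high with the pencils, at the right; origin at the centre of its underside. Leave alone.
Not all that is in view belongs to the job. There is more than one size of the panel; the one meant has the size given above.

How it is judged:
By the outcome, as a careful person would: the job done as asked, in the order asked, and still so for the second after the job is handed in, with the robot touching nothing.
It also fails if it takes over 54 s, if anything falls off the work surface, if the arm or the gripper's body presses on something with over 40 N, if the wrist force passes 120 N, or if a joint passes its speed limit or range.

## Working session

There is one attempt and no reset: what is moved stays moved. The work goes in short steps, Python scripts to look and compute and a tool call to move; the robot and the scene stay as the last step left them, time stands still between calls to the robot, and variables do not carry over. Pictures are saved under pics/ and viewed, at most 10 in all, crops included, and the job is handed in when it is done.

Besides the shell and the picture viewer there is one more tool, called after "Request:" in YAML: its name, and indented under it one key for each argument. servo_tool: Moves the arm, as the interface text tells. Its arguments: {"type":"object","properties":{"plan":{"type":"array"}},"required":["plan"]}

```bash
mkdir -p pics
cat > h.py <<'E'
import numpy as np, cv2
from workcell import readout, vision, close_job
def shot(n,f):
    im=vision.get_image(n); cv2.imwrite('pics/'+f,im[:,:,::-1]); return im
def ray(n,uv,z):
    c=vision.camera_params(n); R=cv2.Rodrigues(np.array(c['rvec'],float))[0]; t=np.array(c['tvec'],float).ravel()
    o=-R.T@t; uv=np.atleast_2d(uv).astype(float)
    d=np.c_[(uv[:,0]-c['cx'])/c['fx'],(uv[:,1]-c['cy'])/c['fy'],np.ones(len(uv))]@R
    return o+d*((z-o[2])/d[:,2])[:,None]
def proj(n,P):
    c=vision.camera_params(n); R=cv2.Rodrigues(np.array(c['rvec'],float))[0]
    p=np.atleast_2d(P)@R.T+np.array(c['tvec'],float).ravel()
    return np.c_[c['fx']*p[:,0]/p[:,2]+c['cx'],c['fy']*p[:,1]/p[:,2]+c['cy']]
E
python3 - <<'E'
from h import *
a=shot('top','top0.png'); b=shot('scene','sc0.png')
for n in('top','scene'):
    c=vision.camera_params(n);R=cv2.Rodrigues(np.array(c['rvec'],float))[0];print(n,c['fx'],-R.T@np.ravel(c['tvec']))
print(readout.get_obs())
E
```

```text
top 533.982321498927 [ 236.32942955    2.64326666 1699.25095893]
scene 416.336085130605 [955.40050973 656.51407848 866.14039142]
{'t': 0.1, 'qpos': array([-1.24901533e+00,  4.23782384e-01,  1.63058119e+00, -3.59580756e-05,
        1.08860292e+00, -1.89905607e-02]), 'qvel': array([-0.00115371, -0.00217855, -0.00265743, -0.00048942, -0.00096192,
       -0.00093203]), 'joint_torque': array([ 8.54367663e-04, -5.45610988e+01, -2.74325430e+01,  6.45421771e-02,
        1.88072986e-02, -3.58375303e-05]), 'ee_pos': array([ 208.78676159, -588.69218942,  301.9808649 ]), 'orientation': array([-3.09476240e+00, -5.32492839e-01,  3.74758678e-04]), 'ft_force': array([ 0.10288371,  0.04254911, -0.83410687]), 'moment': array([-0.05242396, -0.02873266,  0.05367428]), 'grasp_force': 0.0, 'width': 88.11878993418378}
```

View pics/top0.png

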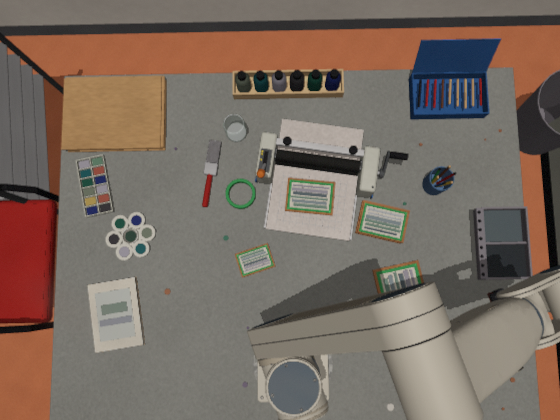

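View pics/sc0.png

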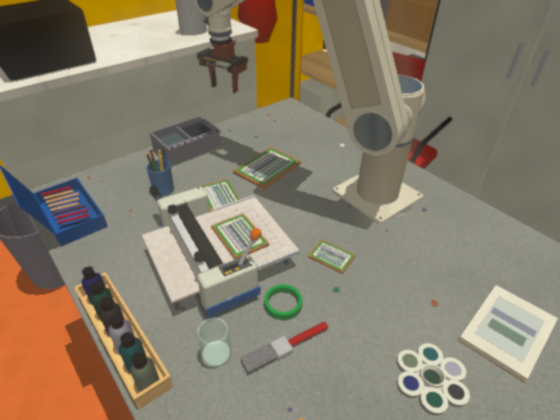

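The top view shows four candidates: the panel on the feed table at (310,196), the spare stack at (383,221), a smaller panel on the table at (255,260) and a larger one at (400,277). By the description it is the one on the feed table. I'll check it in a close crop.

Run:
```python
from h import *
im=cv2.imread('pics/top0.png'); c=im[110:250,240:420]
cv2.imwrite('pics/crop0.png',cv2.resize(c,None,fx=4.2,fy=4.2,interpolation=cv2.INTER_CUBIC))
hsv=cv2.cvtColor(im,cv2.COLOR_BGR2HSV)
# panel: saturated pixels inside feed table
m=((hsv[:,:,1]>90)&(hsv[:,:,2]>40)).astype(np.uint8)
m[:172]=0;m[222:]=0;m[:,:276]=0;m[:,345:]=0
cs,_=cv2.findContours(m,cv2.RETR_EXTERNAL,2); k=max(cs,key=cv2.contourArea); r=cv2.minAreaRect(k); bx=cv2.boxPoints(r)
print(r); P=ray('top',bx,69); print(P.round(1), np.linalg.norm(np.diff(P,axis=0),axis=1), P.mean(0))
# orange knob
m=((hsv[:,:,0]>4)&(hsv[:,:,0]<16)&(hsv[:,:,1]>190)&(hsv[:,:,2]>150)).astype(np.uint8)
n,l,s,ce=cv2.connectedComponentsWithStats(m[150:190,250:280]);print(s,ce+[250,150])
# roller black
m=(hsv[:,:,2]<50).astype(np.uint8);m[:140]=0;m[185:]=0;m[:,:270]=0;m[:,366:]=0
cs,_=cv2.findContours(m,cv2.RETR_EXTERNAL,2); k=max(cs,key=cv2.contourArea); r=cv2.minAreaRect(k);print(r,ray('top',cv2.boxPoints(r),98).round(1))
```

```text
((309.7696838378906, 196.16854858398438), (47.45195007324219, 32.99356460571289), 5.440331935882568)
[[ 470.3   14.4   69. ]
 [ 573.3    2.9   69. ]
 [ 556.4 -143.4   69. ]
 [ 453.7 -130.8   69. ]] [103.65615536 147.31321575 103.42633306] [513.44927365 -64.21175171  69.        ]
[[   0    0   30   40 1173]
 [   8   21    6    6   27]] [[264.60102302 169.40750213]
 [260.11111111 173.51851852]]
((316.87030029296875, 162.11158752441406), (86.0902328491211, 15.157984733581543), 7.305758953094482) [[ 609.9   46.7   98. ]
 [ 657.1   40.1   98. ]
 [ 617.6 -221.1   98. ]
 [ 570.8 -213.5   98. ]]
```

View pics/crop0.png

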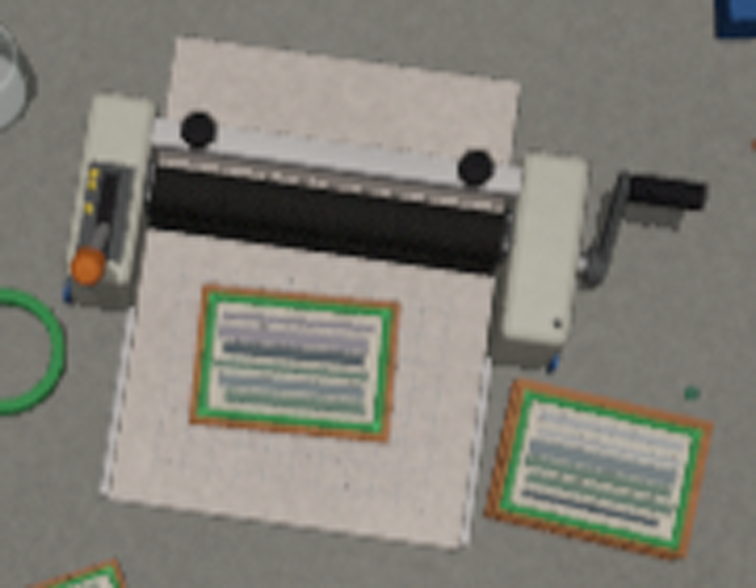

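The crop confirms the work: the A6 panel on the feed table, measured 104 x 147 mm. The knob is at top pixel (260,173.5) and the roller is horizontal at about (317,162). Next I'll fit the laminator pose from its corners.

```bash
cat >> h.py <<'E'
def fit(L,W):
    L=np.array(L,float);W=np.array(W,float);a=L.mean(0);b=W.mean(0);A=L-a;B=W-b
    th=np.arctan2((A[:,0]*B[:,1]-A[:,1]*B[:,0]).sum(),(A*B).sum());c,s=np.cos(th),np.sin(th);R=np.array([[c,-s],[s,c]])
    t=b-R@a;return R,t,th,(L@R.T+t-W)
E
python3 - <<'E'
from h import *
D=[(104,493,-228,131,60),(466,547,-228,-131,60),(178,38,128,131,60),(519,84,128,-131,60),
(97,95,60,183,125),(154,100,60,133,125),(587,158,60,-183,125),(527,155,60,-133,125),(567,345,-80,-183,125),(503,338,-80,-133,125),(88,266,-87.5,158,205)]
L=[d[2:4] for d in D]; W=[ray('top',(240+d[0]/4.2-.4,110+d[1]/4.2-.4),d[4])[0,:2] for d in D]
R,t,th,e=fit(L,W);print(t,np.degrees(th));print(e.round(1))
lp=lambda x,y:(R@[x,y]+t).round(1)
print('target centre',lp(-32.5,0),'knob',lp(-87.5,158),'nip',lp(0,0))
P=R.T@(np.array([513.45,-64.2])-t);print('panel in lam',P)
c=vision.camera_params('wrist');print(c)
E
```

```text
[619.67079626 -89.86257337] -9.135203319014428
[[-5.4 -2.1]
 [-2.7  3.8]
 [ 0.8  1.3]
 [ 0.2 -1.3]
 [ 4.5  4.7]
 [ 1.1 -3.4]
 [ 0.  -4.5]
 [ 4.9  1.8]
 [-2.  -2.1]
 [ 0.1  2. ]
 [-1.6 -0.2]]
target centre [587.6 -84.7] knob [558.4  80. ] nip [619.7 -89.9]
panel in lam [-108.94785027    8.47296596]
{'fx': 294.0023026033932, 'fy': 294.0023026033932, 'cx': 281.6691124107859, 'cy': 210.5166385919485, 'hand_eye': array([[ 2.66148516e-04, -9.56527796e-01, -2.91641054e-01,
         8.07361753e+01],
       [ 9.99999379e-01,  5.70095521e-04, -9.57217295e-04,
        -6.49977266e-02],
       [ 1.08186821e-03, -2.91640618e-01,  9.56527354e-01,
        -8.12774603e+01],
       [ 0.00000000e+00,  0.00000000e+00,  0.00000000e+00,
         1.00000000e+00]])}
```

Request:
servo_tool:
  plan:
    - [[-1,0.505,0.86,0,0,0,-0.38],[-1,0.505,0.86,0,0,0,-0.38],[-1,0.505,0.86,0,0,0,-0.38],[-1,0.505,0.86,0,0,0,-0.38],[-1,0.505,0.86,0,0,0,-0.38]]

```text
t: 0.52
ee_pos: [310.2, -415.3, 302.3]
orientation: [-3.129, -0.271, 0.0]
ft_force: [-0.2, -0.3, 0.1]
width: 87.9
grasp_force: 0.0
```

Request:
servo_tool:
  plan:
    - [[-1,0.505,0.86,0,0,0,-0.38],[-1,0.505,0.86,0,0,0,-0.38],[-1,0.505,0.86,0,0,0,-0.38],[-1,0.505,0.86,0,0,0,-0.38],[-1,0.505,0.86,0,0,0,-0.38]]

```text
t: 0.93
ee_pos: [411.3, -243.1, 302.6]
orientation: [-3.141, -0.012, 0.0]
ft_force: [0.7, -1.1, 0.3]
width: 87.8
grasp_force: 0.0
```

Request:
servo_tool:
  plan:
    - [[-1,0.505,0.86,0,0,0,-0.38],[-1,0.505,0.86,0,0,0,-0.38],[-1,0.505,0.86,0,0,0,-0.38],[-1,0.505,0.86,0,0,0,-0.38],[-1,0.505,0.86,0,0,0,-0.38]]

```text
t: 1.35
ee_pos: [512.4, -71.0, 302.6]
orientation: [-3.132, 0.248, 0.0]
ft_force: [0.5, -0.7, -0.1]
width: 87.6
grasp_force: 0.0
```

Request:
servo_tool:
  plan:
    - [[-1,0,0,0,0,0,0],[-1,0,0,0,0,0,0]]

```text
t: 1.52
ee_pos: [512.4, -71.3, 302.3]
orientation: [3.132, -0.239, -0.001]
ft_force: [-0.5, -0.4, -0.9]
width: 87.9
grasp_force: 0.0
```

```bash
cat >> h.py <<'E'
def wray(o,uv,z):
    c=vision.camera_params('wrist'); R=cv2.Rodrigues(np.array(o['orientation']))[0]; H=np.array(c['hand_eye'])
    uv=np.atleast_2d(uv).astype(float)
    d=np.c_[(uv[:,0]-c['cx'])/c['fx'],(uv[:,1]-c['cy'])/c['fy'],np.ones(len(uv))]@H[:3,:3].T@R.T
    p=np.array(o['ee_pos'])+R@H[:3,3]
    return p+d*((z-p[2])/d[:,2])[:,None]
E
python3 - <<'E'
from h import *
import pickle
o=readout.get_obs();im=shot('wrist','w0.png');pickle.dump(o,open('o0.pkl','wb'));print(o['ee_pos'],o['orientation'],o['qpos'])
E
```

```text
[512.38893923 -71.25900173 302.26660473] [ 3.13241467e+00 -2.39137467e-01 -1.09560970e-03] [-1.61136865e-01  2.66197912e-01  1.86601007e+00 -1.43808810e-04
  1.01007433e+00  1.56212609e+00]
```

View pics/w0.png

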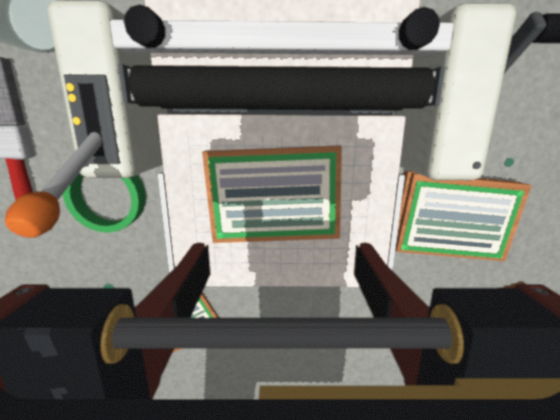

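The wrist view shows the panel at (205..341, 147..242), nearly square in the picture, the roller band at v 66..109 and the near table edge at v≈113. The knob is at (33,213).

Run:
```python
from h import *
import pickle
o=pickle.load(open('o0.pkl','rb')); im=cv2.imread('pics/w0.png'); hsv=cv2.cvtColor(im,cv2.COLOR_BGR2HSV)
m=((hsv[:,:,1]>100)&(hsv[:,:,2]>40)).astype(np.uint8);m[:125]=0;m[252:]=0;m[:,:185]=0;m[:,360:]=0
cs,_=cv2.findContours(m,cv2.RETR_EXTERNAL,2);k=max(cs,key=cv2.contourArea)
q=cv2.approxPolyDP(cv2.convexHull(k),6,True)[:,0];print(q.tolist())
P=wray(o,q,69)[:,:2];print(P.round(1).tolist(),P.mean(0))
g=hsv[:,:,2].astype(int)
# roller top/bottom edges, and table edge below it
rows=[]
for u in range(180,400,10):
    col=g[:,u]; dark=np.where(col[55:125]<45)[0]+55
    a=[v for v in dark]; 
    top=a[0]; b=top
    while col[b]<60:b+=1
    rows.append((u,top,b-1))
r=np.array(rows);print(r.tolist())
for j in(1,2):
    W=wray(o,r[:,[0,j]],98.1 if j else 0)[:,:2];f=np.polyfit(W[:,1],W[:,0],1);print(j,'yaw',-np.degrees(np.arctan(f[0])),f)
# table sides: bright boundary
for v in(140,150,160,185,200,215,230): 
    d=np.diff(g[v,150:420]);print(v,[(150+i,int(d[i])) for i in np.where(abs(d)>25)[0] if i<30 or i>220])
m=((hsv[:,:,0]<16)&(hsv[:,:,1]>190)&(hsv[:,:,2]>120)).astype(np.uint8);m[:,70:]=0;m[:180]=0;m[250:]=0
M=cv2.moments(m,True);print(M['m10']/M['m00'],M['m01']/M['m00'],wray(o,[(M['m10']/M['m00'],M['m01']/M['m00'])],205))
```

```text
[[340, 147], [338, 237], [213, 241], [203, 152]]
[[556.7, -139.4], [455.8, -127.6], [472.6, 15.7], [573.4, 3.9]] [514.61958989 -61.85932498]
[[180, 67, 108], [190, 67, 108], [200, 67, 108], [210, 68, 108], [220, 68, 108], [230, 68, 108], [240, 68, 108], [250, 68, 110], [260, 68, 110], [270, 68, 110], [280, 68, 110], [290, 68, 110], [300, 68, 110], [310, 68, 110], [320, 68, 112], [330, 68, 110], [340, 69, 111], [350, 69, 109], [360, 69, 109], [370, 69, 109], [380, 69, 109], [390, 69, 109]]
1 yaw -9.179175880375803 [1.61591696e-01 6.50504548e+02]
2 yaw -9.176581731182196 [1.61545238e-01 6.15650124e+02]
140 [(np.int64(158), 34), (np.int64(159), 59), (np.int64(160), 36), (np.int64(371), 26), (np.int64(372), 30), (np.int64(401), -40), (np.int64(402), -55), (np.int64(403), -31)]
150 [(np.int64(160), 56), (np.int64(161), 45), (np.int64(372), 32), (np.int64(400), -50), (np.int64(401), -52)]
160 [(np.int64(161), 52), (np.int64(162), 52), (np.int64(371), 31), (np.int64(372), 30), (np.int64(399), -54), (np.int64(400), -49)]
185 [(np.int64(158), 33), (np.int64(163), -45), (np.int64(165), 50), (n
[... 470 characters left out ...]
, 34), (np.int64(411), -42), (np.int64(417), 29)]
215 [(np.int64(162), 31), (np.int64(166), -44), (np.int64(168), 40), (np.int64(392), -39), (np.int64(394), 34), (np.int64(399), -29), (np.int64(400), -35), (np.int64(401), -44), (np.int64(403), 33), (np.int64(404), 42), (np.int64(407), -34), (np.int64(414), 27), (np.int64(417), -33)]
230 [(np.int64(163), 28), (np.int64(168), -42), (np.int64(170), 46), (np.int64(390), -44), (np.int64(392), 38), (np.int64(396), -39), (np.int64(397), -52), (np.int64(398), -36), (np.int64(400), 41), (np.int64(401), 34), (np.int64(404), -32), (np.int64(410), 28), (np.int64(416), -35)]
27.654642618570474 211.40480961923848 [[562.04876377  85.00635285 205.        ]]
```

Request:
servo_tool:
  plan:
    - [[-1,-0.956,0.261,0,0,0,-0.09],[-1,-0.956,0.261,0,0,0,0],[-1,0,0,-0.8,0,0,0],[-1,0,0,-0.8,0,0,0],[-1,0,0,-0.8,0,0,0]]

```text
t: 1.98
ee_pos: [434.6, -53.5, 207.0]
orientation: [3.13, -0.261, 0.006]
ft_force: [-0.3, 0.5, 0.3]
width: 87.8
grasp_force: 0.0
```

Request:
servo_tool:
  plan:
    - [[-1,0,0,-0.8,0,0,0],[-1,0,0,-0.5,0,0,0],[-1,0,0,-0.2,0,0,0],[-1,0,0,-0.05,0,0,0],[-1,0,0,0,0,0,0]]

```text
t: 2.4
ee_pos: [435.2, -52.9, 144.8]
orientation: [3.131, -0.26, -0.001]
ft_force: [-0.6, -0.6, -0.3]
width: 87.7
grasp_force: 0.0
```

Run:
```python
from h import *
import pickle
o=readout.get_obs();im=shot('wrist','w1.png');pickle.dump(o,open('o1.pkl','wb'));print(o['ee_pos'],o['orientation'],o['ft_force'])
```

```text
[435.22279492 -52.92334175 144.7777704 ] [ 3.13078369e+00 -2.59905131e-01 -1.06723518e-03] [-0.5736416  -0.59453882 -0.27250578]
```

View pics/w1.png

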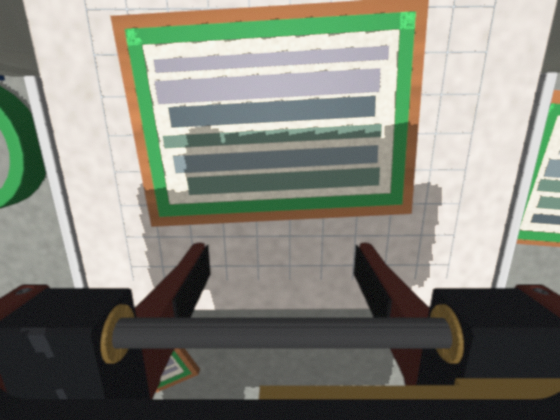

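Request:
servo_tool:
  plan:
    - [[-1,0.148,-0.024,0,0,0,0.06],[-1,0.148,-0.024,0,0,0,0],[-1,0.148,-0.024,0,0,0,0],[-1,0.148,-0.024,0,0,0,0],[-1,0.148,-0.024,0,0,0,0]]

```text
t: 2.87
ee_pos: [465.8, -57.0, 145.1]
orientation: [3.132, -0.25, 0.001]
ft_force: [-1.8, -0.7, 0.6]
width: 88.0
grasp_force: 0.8
```

Request:
servo_tool:
  plan:
    - [[-1,0.148,-0.024,0,0,0,0],[-1,0.148,-0.024,0,0,0,0],[-1,0.148,-0.024,0,0,0,0],[-1,0.148,-0.024,0,0,0,0],[-1,0.148,-0.024,0,0,0,0]]

```text
t: 3.28
ee_pos: [495.1, -61.8, 144.6]
orientation: [-3.132, 0.25, 0.0]
ft_force: [-1.5, -0.2, 2.1]
width: 88.2
grasp_force: 0.8
```

Request:
servo_tool:
  plan:
    - [[-1,0.148,-0.024,0,0,0,0],[-1,0.148,-0.024,0,0,0,0],[-1,0.1,-0.016,0,0,0,0],[-1,0.05,-0.008,0,0,0,0],[-1,0,0,0,0,0,0]]

```text
t: 3.7
ee_pos: [513.2, -64.7, 144.7]
orientation: [3.132, -0.25, 0.001]
ft_force: [-1.2, -0.5, -0.3]
width: 87.9
grasp_force: 0.0
```

Run:
```python
from h import *
import pickle
o=readout.get_obs();im=shot('wrist','w2.png');pickle.dump(o,open('o2.pkl','wb'));print(o['ee_pos'],o['orientation'],o['ft_force'])
```

```text
[513.15785761 -64.73865877 144.67787321] [ 3.13158765e+00 -2.49885526e-01  1.24321863e-03] [-1.19968476 -0.45921544 -0.32652373]
```

View pics/w2.png

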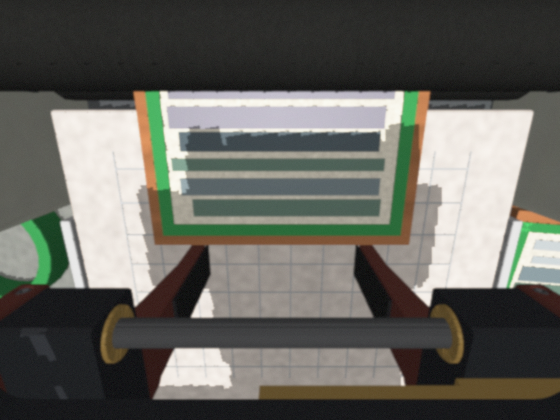

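The panel is now square against the fingertips: its rear edge is level at v≈244 (156..409), and the feed-table edge shows at v≈110 on both sides of it.

Run:
```python
from h import *
import pickle
o=pickle.load(open('o2.pkl','rb')); im=cv2.imread('pics/w2.png'); hsv=cv2.cvtColor(im,cv2.COLOR_BGR2HSV);g=hsv[:,:,2].astype(int)
ex=np.array([.9872,-.1595]);ey=np.array([.1595,.9872]);O=np.array([619,-89.5])
s=hsv[:,:,1].astype(int); q=[]
for u in range(220,345,10):
    q.append((u,226+np.argmin(np.diff(s[225:255,u]))))
r=wray(o,q,69)[:,:2]-O; x=r@ex;y=r@ey;f=np.polyfit(y,x,1);print('rear',np.median(x),'skew deg',-np.degrees(np.arctan(f[0])),q[::4])
q=[(u,101+np.argmax(np.diff(g[100:122,u]))) for u in list(range(60,130,8))+list(range(440,525,8))]
r=wray(o,q,60)[:,:2]-O;x=r@ex;y=r@ey;f=np.polyfit(y,x,1);print('tab edge (-23)',np.median(x),np.degrees(np.arctan(f[0])),q[::5])
print('tcp',(o['ee_pos'][:2]-O)@ex,(o['ee_pos'][:2]-O)@ey)
```

```text
rear -95.94255567980463 skew deg 0.31147857188877354 [(220, np.int64(245)), (260, np.int64(244)), (300, np.int64(244)), (340, np.int64(244))]
tab edge (-23) -22.126989633860482 -0.06555972928255949 [(60, np.int64(110)), (100, np.int64(110)), (448, np.int64(110)), (488, np.int64(110))]
tcp -108.43679689657357 7.562574355230948
```

Request:
servo_tool:
  plan:
    - [[-1,0.1,-0.016,0,0,0,0],[-1,0.1,-0.016,0,0,0,0],[-1,0.07,-0.012,0,0,0,0],[-1,0.04,-0.006,0,0,0,0],[-1,0,0,0,0,0,0]]

```text
t: 4.17
ee_pos: [525.5, -66.7, 144.7]
orientation: [3.132, -0.25, 0.001]
ft_force: [-1.2, 0.1, 0.7]
width: 87.9
grasp_force: 0.0
```

Run:
```python
from h import *
o=readout.get_obs();im=shot('wrist','w3.png')[:,:,::-1]; hsv=cv2.cvtColor(np.ascontiguousarray(im),cv2.COLOR_BGR2HSV);g=hsv[:,:,2].astype(int)
ex=np.array([.9872,-.1595]);ey=np.array([.1595,.9872]);O=np.array([619,-89.5])
s=hsv[:,:,1].astype(int); q=[]
for u in range(220,345,10):
    q.append((u,226+np.argmin(np.diff(s[225:255,u]))))
r=wray(o,q,69)[:,:2]-O; x=r@ex;y=r@ey;f=np.polyfit(y,x,1);print('rear',np.median(x),'skew deg',-np.degrees(np.arctan(f[0])),q[::4])
for a,b in((50,130),(450,530)):
    q=[(u,111+np.argmax(np.diff(g[110:150,u]))) for u in range(a,b,8)]
    r=wray(o,q,60)[:,:2]-O;print('tab',np.median(r@ex),q[::5])
print('tcp',(o['ee_pos'][:2]-O)@ex,(o['ee_pos'][:2]-O)@ey,o['ft_force'])
```

```text
rear -84.11399802385694 skew deg 0.10620784513225022 [(220, np.int64(245)), (260, np.int64(245)), (300, np.int64(245)), (340, np.int64(245))]
tab -21.8142365675777 [(50, np.int64(122)), (90, np.int64(134))]
tab -21.807076639117366 [(450, np.int64(133)), (490, np.int64(134))]
tcp -95.98401467813532 7.55830003566158 [-1.24808765  0.1379807   0.6711864 ]
```

Rear edge is at about −85 mm, so the front is about +20 mm past the nip line and square. I'll back off, lift, close the fingers and move behind the knob.

Request:
servo_tool:
  plan:
    - [[-1,-0.37,0.06,0,0,0,0],[-1,-0.37,0.06,0,0,0,0],[-1,0,0,1.0,0,0,0],[1,0,0,1.0,0,0,0],[1,0,0,1.0,0,0,0]]

```text
t: 4.63
ee_pos: [494.3, -61.7, 265.5]
orientation: [-3.131, 0.25, 0.004]
ft_force: [1.3, 0.9, -0.3]
width: 77.6
grasp_force: 0.0
```

Request:
servo_tool:
  plan:
    - [[1,0.08,0.8,0.08,0,0,0],[1,0.08,0.8,0,0,0,0],[1,0.08,0.8,0,0,0,0],[1,0.08,0.8,0,0,0,0],[1,0.05,0.55,0,0,0,0]]

```text
t: 5.05
ee_pos: [510.1, 90.4, 268.3]
orientation: [-3.131, 0.249, -0.002]
ft_force: [0.5, -0.1, -1.1]
width: 45.1
grasp_force: 0.0
```

Request:
servo_tool:
  plan:
    - [[1,0,0,0,0,0,0],[1,0,0,0,0,0,0]]

```text
t: 5.22
ee_pos: [509.9, 88.9, 267.9]
orientation: [3.132, -0.246, 0.0]
ft_force: [-1.0, -0.0, -0.8]
width: 31.3
grasp_force: 0.0
```

Run:
```python
from h import *
o=readout.get_obs();im=shot('wrist','w4.png')
O=np.array([619,-89.5]);ex=np.array([.9872,-.1595]);ey=np.array([.1595,.9872]);d=o['ee_pos'][:2]-O;print(o['ee_pos'],d@ex,d@ey,o['width'])
```

```text
[509.92924748  88.94047435 267.8533359 ] -136.13590254778362 158.7596512505024 31.338971975602078
```

View pics/w4.png

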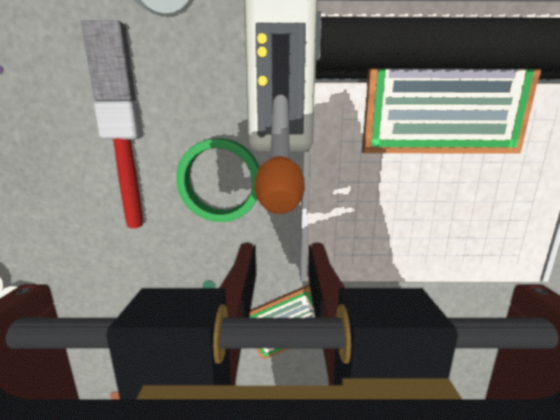

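The knob at (279,185) lies centred ahead of the fingers. I'll let them close, then push.

Request:
servo_tool:
  plan:
    - [[1,0,0,0,0,0,0],[1,0,0,0,0,0,0],[1,0,0,0,0,0,0],[1,0,0,0,0,0,0],[1,0,0,0,0,0,0]]

```text
t: 5.68
ee_pos: [510.1, 87.6, 267.9]
orientation: [-3.132, 0.251, 0.0]
ft_force: [0.5, -0.3, 0.4]
width: 0.7
grasp_force: 0.0
```

Request:
servo_tool:
  plan:
    - [[1,0.247,-0.04,0,0,0,0],[1,0.247,-0.04,0,0,0,0],[1,0.2,-0.032,0,0,0,0],[1,0.2,-0.032,0,0,0,0],[1,0.2,-0.032,0,0,0,0]]

```text
t: 6.1
ee_pos: [552.9, 81.4, 267.8]
orientation: [-3.131, 0.25, 0.009]
ft_force: [-12.6, 4.7, 11.1]
width: 0.2
grasp_force: 6.3
```

Request:
servo_tool:
  plan:
    - [[1,0.2,-0.032,0,0,0,0],[1,0.2,-0.032,0,0,0,0],[1,0.2,-0.032,0,0,0,0],[1,0.2,-0.032,0,0,0,0],[1,0.2,-0.032,0,0,0,0]]

```text
t: 6.52
ee_pos: [594.9, 74.5, 267.7]
orientation: [-3.132, 0.25, -0.0]
ft_force: [-7.1, 1.5, 4.9]
width: 0.4
grasp_force: 3.4
```

Request:
servo_tool:
  plan:
    - [[1,0.2,-0.032,0,0,0,0],[1,0.2,-0.032,0,0,0,0],[1,0.2,-0.032,0,0,0,0],[1,0.2,-0.032,0,0,0,0],[1,0.15,-0.024,0,0,0,0]]

```text
t: 6.93
ee_pos: [632.6, 68.5, 267.4]
orientation: [3.132, -0.25, -0.0]
ft_force: [0.4, -0.8, 0.5]
width: 0.4
grasp_force: 0.0
```

Request:
servo_tool:
  plan:
    - [[1,0.1,-0.016,0,0,0,0],[1,0.1,-0.016,0,0,0,0],[1,0.05,-0.008,0,0,0,0],[1,0,0,0,0,0,0]]

```text
t: 7.27
ee_pos: [642.4, 66.9, 268.1]
orientation: [-3.132, 0.25, -0.001]
ft_force: [0.3, -0.2, 0.1]
width: 0.6
grasp_force: 0.0
```

The force dropped to zero, so the lever has snapped ahead. Moving clear to check.

Request:
servo_tool:
  plan:
    - [[1,-0.6,0.097,0,0,0,0],[1,-0.8,0.13,0,0,0,0],[1,-0.8,0.13,0.3,0,0,0],[1,-0.8,0.13,0.6,0,0,0],[1,-0.8,0.13,0.6,0,0,0]]

```text
t: 7.68
ee_pos: [487.6, 91.7, 327.6]
orientation: [3.131, -0.25, -0.004]
ft_force: [0.1, 0.1, 0.5]
width: 0.5
grasp_force: 0.0
```

Request:
servo_tool:
  plan:
    - [[1,0,-0.9,0.2,0,0,0],[1,0,-0.9,0.2,0,0,0],[1,0,-0.9,0.2,0,0,0],[1,0,0,0,0,0,0],[1,0,0,0,0,0,0]]

```text
t: 8.1
ee_pos: [489.8, -17.6, 352.7]
orientation: [-3.131, 0.255, -0.003]
ft_force: [0.4, 0.0, -0.2]
width: 0.4
grasp_force: 0.0
```

Run:
```python
from h import *
o=readout.get_obs();im=shot('wrist','w5.png');s=vision.get_image('scene')[:,:,::-1]
c=cv2.resize(s[170:330,130:330],None,fx=2.6,fy=2.6,interpolation=cv2.INTER_CUBIC)
w=im[:,:,::-1]; h=416; 
cv2.imwrite('pics/chk.png',cv2.resize(np.hstack([w[:416],c[:416]]),(800,308)))
hsv=cv2.cvtColor(np.ascontiguousarray(w),cv2.COLOR_BGR2HSV)
m=((hsv[:,:,0]<16)&(hsv[:,:,1]>190)&(hsv[:,:,2]>120)).astype(np.uint8)
n,l,st,ce=cv2.connectedComponentsWithStats(m)
O=np.array([619,-89.5]);A=np.array([[.9872,-.1595],[.1595,.9872]])
for i in range(1,n):
    if st[i,4]>80: print(st[i],ce[i],A@(wray(o,ce[i],205)[0,:2]-O))
import pickle;pickle.dump(o,open('o5.pkl','wb'));print(o['ee_pos'])
```

```text
[106   0  26   9 171] [118.77192982   3.19298246] [ 17.62998789 159.91457071]
[ 71 136  23  70 667] [ 81.63718141 170.29235382] [-94.86632088 207.38450271]
[489.83065783 -17.6001762  352.70696675]
```

View pics/chk.png

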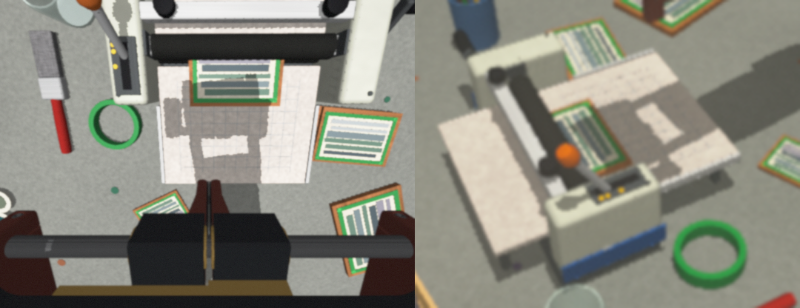

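The lever leans away over the exit side, with the knob cut by the top of the picture at lam x≥18 (27 expected). The panel's rear shows square under the roller. One numeric check, then I'll hand in.

Run:
```python
from h import *
import pickle
o=pickle.load(open('o5.pkl','rb'));w=cv2.imread('pics/w5.png');hsv=cv2.cvtColor(w,cv2.COLOR_BGR2HSV);s=hsv[:,:,1].astype(int)
O=np.array([619,-89.5]);A=np.array([[.9872,-.1595],[.1595,.9872]])
q=[(u,126+np.argmin(np.diff(s[125:155,u]))) for u in range(268,372,8)]
L=(wray(o,q,69)[:,:2]-O)@A.T;f=np.polyfit(L[:,1],L[:,0],1);print(np.median(L[:,0]),-np.degrees(np.arctan(f[0])))
sc=vision.get_image('scene');h=cv2.cvtColor(sc,cv2.COLOR_RGB2HSV)
m=((h[:,:,0]<16)&(h[:,:,1]>180)&(h[:,:,2]>150)).astype(np.uint8)[200:260,160:270]
n,l,st,ce=cv2.connectedComponentsWithStats(m);i=1+np.argmax(st[1:,4]);print(st[i],ce[i]+[160,200])
for x,z in((27.5,205),(-30,220)): print(x,proj('scene',[*(A.T@[x,158]+O),z]))
```

```text
-83.76556967807278 -0.10768597475282564
[44 45 11 10 82] [208.76829268 249.52439024]
27.5 [[208.76454336 249.66232216]]
-30 [[232.14453148 236.0409058 ]]
```

The knob is exactly at the second-stop position, and the panel is at +20 to +21 mm and square.

```bash
python3 -c "
from h import *
print(close_job())"
```

```text
the job is handed in; nothing more can be done
None
```

The job is handed in: the panel's front edge measures about 2 cm past the nip line and square to within about 0.1°, the lever is home at its second stop, and the arm is clear.

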